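Steady the rocking display stand and lean the framed print on it

TASK

The four-legged display stand on the shop counter rocks because two of its feet are up on the flat grey cover strip. Without picking it up, turn it where it stands until it is square to the strip with its railed edge on the customer side, away from the robot, the strip running between its feet and all four feet flat on the counter. Then take the framed print out of its wooden holder and lean it about the middle of the ledge in front of the green panel, foot behind the rail, back against the panel and picture facing out, and let go; leave the other goods where they are.

Things in the scene. Friction and masses are not known exactly. Their poses are not given: they have to be found in the camera images.
- strip: flat grey cover strip fixed to the counter, 36 wide (its x) x 340 long (its y) x 7 high; origin at the centre of its underside, on the counter; x axis level across the strip, pointing away from the robot (within 0.3 rad of world x); its yaw is the stand's wanted yaw
- stand_mid (a point): loose display stand, 0.45 to 0.8 kg, 150 high: four round-ended legs 16 dia at x,y = +-52, wooden plate 140 x 140 x 10 whose upper face (the ledge) is 60 above the feet, upright panel on its middle. Point: centre line, 75 above the feet. z up, x square to the panel, rail at +x, y along it. At the start two opposite feet are on the strip: leans about 0.1 rad, yaw 0.65 to 0.92 rad anticlockwise of square
- panel_top (a point): middle of the top edge of the stand's green panel, 75 above point stand_mid; panel 12 thick (x) x 120 wide (y), its top 150 above the feet and 90 above the ledge, centred on the stand; grasp the stand here from above, across the thickness; stand's axes
- rail_mid (a point): centre of the dark wooden foot rail on the stand's ledge: 8 thick (x) x 130 long (y) x 12 high, standing on the ledge. Its inner face lies 50 out (+x) from the panel's centre plane, leaving a 44 gap to the panel's face; stand's axes
- holder: wooden holder fixed to the counter, 60 (x) x 110 (y) x 35 high, with one slot 14 wide along y, open above and at both ends, slot floor 6 above the counter; origin at the centre of the underside
- print_mid (a point): framed print, dark wood with a yellow flower on pale paper, rigid, 10 thick (x) x 80 wide (y) x 160 high (z), 0.1 to 0.2 kg; this point is its centre, 80 above its foot. Picture on its +x face. At the start it stands upright in the holder's slot, foot 6 above the counter, picture away from the robot, its axes about parallel to the holder's; grasp it by its top part, across its thickness
- print_foot (a point): centre of the print's lower edge (its foot); print's axes
- candle: bystander, loose: amber glass candle jar with a wooden lid, 64 dia x 85; origin at the centre of its underside
- mug: bystander, loose: blue ceramic mug, 76 dia x 90; origin at the centre of its underside
- tin: bystander, loose: red tin, 72 dia x 75; origin at the centre of its underside
- spool: bystander, loose: red ribbon spool, 60 dia x 36; origin at the centre of its underside
- paperweight: bystander, loose: green glass paperweight, 70 dia x 43; origin at the centre of its underside
- giftbox: bystander, loose: blue gift box with a yellow band, 74 x 74 x 55; origin at the centre of its underside
Things that resemble listed ones, but are neither listed nor needed, are in the scene too. What is shaped like the part that bears stand_mid but red or turquoise is not meant. There is more than one size of the part that bears print_mid; the job needs the larger.

How it is judged (in metres and radians):
On the way:
1. the stand is square to the strip with the strip between its feet, level, all four feet on the counter, let go, while the print is still in its holder (height (world z) of stand_mid between 0.07 and 0.079 m and angle between stand_mid's own z axis and vertical below 0.03 rad and angle between the x axis of stand_mid and the x axis of strip, either way round below 0.22 rad and x of rail_mid in the frame of strip above 0 m and x of stand_mid in the frame of strip between -0.03 and 0.03 m and distance of stand_mid from where it was at the start of the episode below 0.07 m and distance of print_mid from where it was at the start of the episode below 0.03 m and contact force between the fingers and anything else below 0.3 N), for 0.3 s.
At the end, for the whole second after the job is handed in: Stand: all feet on counter, level to 0.03 rad, square to strip to 0.22 rad, rail away from robot, centre within 30 mm of strip line, moved under 70 mm. Print: foot on ledge behind rail, within 45 mm of middle, leaning back 0.12-0.6 rad on panel, picture out, parallel to 0.25 rad (height (world z) of stand_mid between 0.07 and 0.079 m and angle between stand_mid's own z axis and vertical below 0.03 rad and angle between the x axis of stand_mid and the x axis of strip, either way round below 0.22 rad and x of rail_mid in the frame of strip above 0 m and x of stand_mid in the frame of strip between -0.03 and 0.03 m and distance of stand_mid from where it was at the start of the episode below 0.07 m and x of print_foot in the frame of stand_mid between 0.004 and 0.054 m and y of print_foot in the frame of stand_mid between -0.045 and 0.045 m and z of print_foot in the frame of stand_mid between -0.025 and -0.005 m and angle between print_mid's own x axis and vertical between 0.9708 and 1.4508 rad and angle between print_mid's own z axis and vertical below 0.6 rad and angle between the y axis of print_mid and the y axis of stand_mid, either way round below 0.25 rad); the robot touches nothing.
It fails at once if the stand is picked up (raised more than 30 mm) (height (world z) of stand_mid above 0.112 m).
It fails at once if another of the goods is moved more than 40 mm (distance of any of candle, mug, tin, spool, paperweight, giftbox from where it was at the start of the episode above 0.04 m).
It also fails if it takes over 54 s, if anything falls off the work surface, if the arm or the gripper's body presses on something with over 40 N, if the wrist force passes 120 N, or if a joint passes its speed limit or range.

ROBOT

A 6-joint arm with a two-finger parallel gripper is mounted at the origin on the work surface. World frame = base frame: x ahead of the robot, y to its left, z up, the work surface at z = 0. Lengths are in mm, angles in degrees, forces in N, time in s.
With the tool pointing down it reaches from about 350 to 925 mm from the base axis. Payload 6.4 kg.
Tool frame: the origin (TCP) lies midway between the tips of the shut fingers; the grasp point (between the pads) lies 19 mm behind it (ctrl.pinch_z is the distance from the TCP to the grasp point, in mm); z points along the fingers, y is the line along which they close (so a half turn about z gives the same grasp; the last joint's range is limited). The gripper opens to 94 mm and grips with 3 to 60 N. Pads are 16 mm wide; open, the fingers measure 119 mm over their backs; the gripper's body (75 mm by 177 mm) begins 78 mm behind the grasp point.
Start: joints at [58.035, 14.043, 89.255, -0, 76.702, -9.975], TCP at [243.388, 602.724, 205.455] pointing down, gripper open.
Joint ranges: [-179.41, 179.41], [-58.25, 129.5], [7.25, 145.43], [-54.29, 234.29], [11.92, 165.04], [-157.13, 157.13]. Speed limits (degrees/s): [147.25, 147.25, 180, 180, 180, 180].

INTERFACE

Orientations are given as a 3x3 rotation matrix whose columns are the frame's x, y, z axes.
In Python, from workcell import ctrl gives the robot as it stands.
- The arm moves only by the tool carry_out, never from a script. Its argument "increments" is a list of rows, each a list of 6 numbers: the shift along the tool's x, y, z in m, then the turn, a rotation vector about the tool's x, y, z in degrees. A call has 1 to 12 rows; each row shifts and turns the commanded pose from where the row before left it, along the tool's axes as they then stand; what a row does not reach is not made up. A row lasts 1/8 s, in which the tool goes at most 62.5 mm and 10.7 degrees, less where a joint would pass 70% of its speed; a pose out of reach is approached as far as the arm can. A call with a gripper value outside its range is refused whole. "fingers" is the finger opening in m, from 0 to 0.094, set as the call begins (left out, the last holds). The fingers move at their own pace and stop on an object; the grip force is fixed at half the most. Time passes only in rows, so rows that do not move let the fingers close. It gives the time, the measured TCP pose, the force, the opening and the grip force at its end, in the units of the state.
- ctrl.sense(): the state, without advancing time (a new reading comes with each control period).
- ctrl.grab_frame(name): name is "scene" or "top" or "wrist"; returns the picture (480x640x3 uint8, red, green, blue); there is no depth.
- ctrl.get_calibration(name): a dict with "camera_matrix" (3x3 intrinsics, pixels), "R" (3x3) and "t" (3): a world point X has camera coordinates R X + t. Camera axes: x right, y down, z forward; pixel columns grow to the right and rows downward; lengths in mm; the calibration is good to about 2 mm. A picture is of the moment at which its call begins: read the wrist's pose just before it. get_calibration takes no time and is no camera call; for the wrist camera it gives the pose at the moment of the call.
- ctrl.finish_job(): hands the job in; it is judged then, once.
The state is a dict: "clock": time; "joint_pos": joint angles; "joint_velocities": joint speeds; "effort": joint torques, N m; "tcp_pos": TCP position; "orientation": TCP orientation; "wrist_force": force on the tool from outside, world axes, zero at the start; "wrist_torque": the same for the moment, N m; "grip_width": finger opening in mm; "gripper_force": force on a finger pad.
Only numpy, scipy, OpenCV 4.12 (cv2) and the standard library are available. Lean on these libraries where they do the work, as an engineer would, in place of code of your own. Each camera call takes 0.05 s, during which the arm holds its last target. There are 200 camera calls.

## Working session

There is one attempt and no reset: what is moved stays moved. The work goes in short steps, Python scripts to look and compute and a tool call to move; the robot and the scene stay as the last step left them, time stands still between calls to the robot, and variables do not carry over. Pictures are saved under pics/ and viewed, at most 13 in all, crops included, and the job is handed in when it is done.

Besides the shell and the picture viewer there is one more tool, called after "Emit:" in YAML: its name, and indented under it one key for each argument. carry_out: Moves the arm, as the interface text tells. Its arguments: {"type":"object","properties":{"increments":{"type":"array"},"fingers":{"type":"number"}},"required":["increments"]}

```bash
mkdir -p pics; ls; python3 - <<'E'
from workcell import ctrl
import cv2,numpy as np
for n in ("scene","top"):
    f=ctrl.grab_frame(n); cv2.imwrite(f"pics/{n}0.png",f[:,:,::-1])
    c=ctrl.get_calibration(n); print(n,c)
print(ctrl.sense())
E
```

```text
pics
scene {'camera_matrix': array([[482.16351722,   0.        , 319.88005763],
       [  0.        , 482.16351722, 246.19186025],
       [  0.        ,   0.        ,   1.        ]]), 'R': array([[-0.67389202,  0.73882902,  0.00110059],
       [ 0.56845107,  0.51943929, -0.63800173],
       [-0.47194589, -0.42931865, -0.77003414]]), 't': array([ 302.74237996, -272.32076921, 1463.33565243])}
top {'camera_matrix': array([[492.27747019,   0.        , 324.27253174],
       [  0.        , 492.27747019, 226.35020332],
       [  0.        ,   0.        ,   1.        ]]), 'R': array([[-0.02073894, -0.99977405,  0.00466383],
       [-0.99770756,  0.02039507, -0.06452651],
       [ 0.06441681, -0.00599135, -0.99790509]]), 't': array([  96.82048935,  536.0105212 , 1302.63691055])}
{'clock': 0.1, 'joint_pos': array([ 5.80350391e+01,  1.40801925e+01,  8.93157307e+01,  3.72186171e-04,
        7.67028383e+01, -9.97734424e+00]), 'joint_velocities': array([ 0.00708195, -0.09771855, -0.16426237,  0.09538602,  0.01024068,
       -0.08541098]), 'effort': array([ 7.37626196e-04, -4.16908836e+01, -3.15528488e+01,  6.86270068e-02,
        3.09478270e-02, -8.13828296e-05]), 'tcp_pos': array([243.09402046, 602.25841675, 204.475327  ]), 'orientation': array([[-9.27264096e-01,  3.74406804e-01, -9.17898022e-04],
       [ 3.74407805e-01,  9.27262998e-01, -1.45900354e-03],
       [ 3.04872019e-04, -1.69654978e-03, -9.99998514e-01]]), 'wrist_force': array([-1.01015954,  0.01010555, -0.07191868]), 'wrist_torque': array([ 0.02905145, -0.01994332, -0.04358754]), 'gripper_force': 0.0, 'grip_width': 94.07491339575571}
```

View pics/scene0.png

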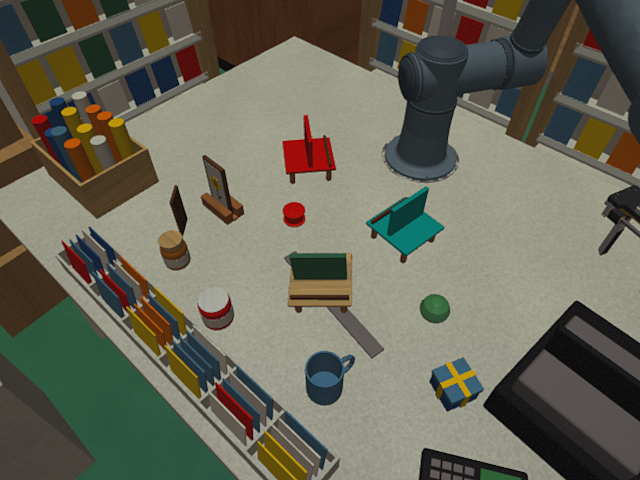

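View pics/top0.png

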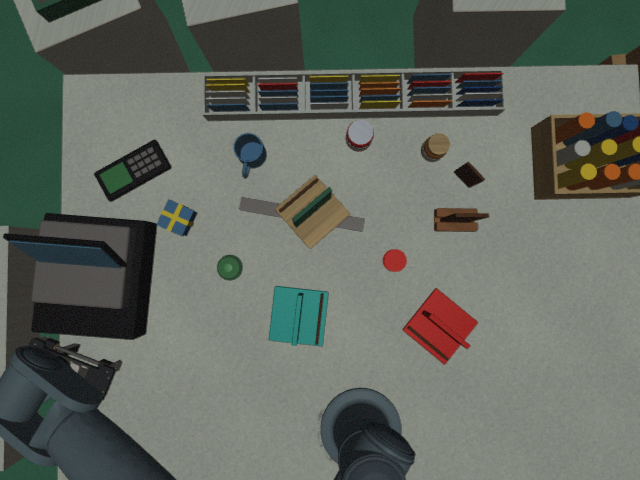

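The scene view shows the wooden stand with the dark green panel at (320,275), and the framed print standing in its holder at (216,185). In the top view the stand is at (313,210) with its rail at upper left (297,193), the strip runs from (240,204) to (364,224), and the holder with the print is at (460,217).

- **Stand:** the red one at (440,325) and the turquoise one at (299,317) are look-alikes. The wooden one with the green panel is the one meant.
- **Print:** the candidates are the one in the holder (top view 475,215; scene 216,180) and a smaller loose one (top view 468,174; scene 178,208). The larger one in the slot fits the description.

Next I'll measure both and make one confirming crop.

```bash
cat > h.py <<'E'
import numpy as np, cv2
from workcell import ctrl
def ray(name,uv,z,cal=None):
    c=cal or ctrl.get_calibration(name)
    d=c['R'].T@np.linalg.inv(c['camera_matrix'])@np.array([uv[0],uv[1],1.])
    o=-c['R'].T@c['t']; return o+d*(z-o[2])/d[2]
def proj(name,X,cal=None):
    c=cal or ctrl.get_calibration(name)
    p=c['camera_matrix']@(c['R']@np.asarray(X,float)+c['t']); return p[:2]/p[2]
E
python3 - <<'E'
from h import *
f=cv2.imread("pics/top0.png"); s=cv2.imread("pics/scene0.png")
hsv=cv2.cvtColor(f,cv2.COLOR_BGR2HSV)
for (u,v) in [(312,207),(255,206),(350,223),(480,215),(297,193),(330,215)]: print((u,v),hsv[v,u])
a=f[150:270,220:380]; b=s[140:260,150:260]
cv2.imwrite("pics/crop1.png",np.hstack([cv2.resize(a,None,fx=3,fy=3,interpolation=2),cv2.resize(b,(300,360),interpolation=2)]))
# rough
for n,uv,z in [("panel",(312,207),155),("stripA",(240,204),7),("stripB",(364,224),7),("holder",(456,220),35),("printtop",(487,215),166)]: print(n,ray("top",uv,z).round(0))
print("printtop scene",ray("scene",(210,157),166).round())
E
```

```text
(312, 207) [ 65 114  38]
(255, 206) [15 11 89]
(350, 223) [20 16 96]
(480, 215) [ 13 137  65]
(297, 193) [ 18  98 109]
(330, 215) [ 19 101 124]
panel [576. 115. 155.]
stripA [604. 313.   7.]
stripB [543. -22.   7.]
holder [ 546. -263.   35.]
printtop [ 547. -302.  166.]
printtop scene [ 539. -291.  166.]
```

View pics/crop1.png

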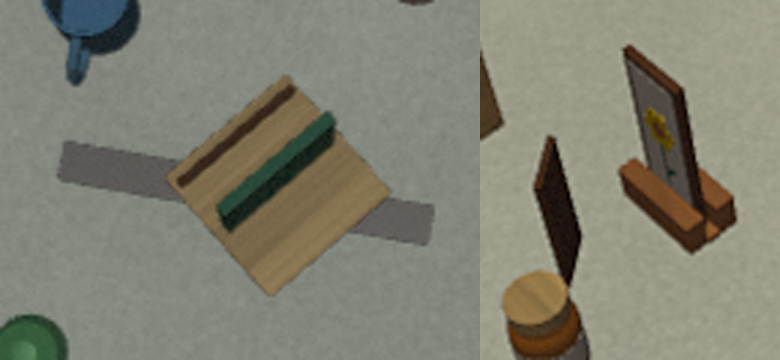

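The crop confirms the wooden stand: the rail is on the far-left side, and the panel's top face runs from crop (222,210) to (330,115). It also shows the flower print in its holder. The strip's measured length is 340 mm, which matches. Now for the panel's top face and the exact geometry of the print.

```bash
python3 - <<'E'
from h import *
f=cv2.imread("pics/top0.png"); hsv=cv2.cvtColor(f,cv2.COLOR_BGR2HSV).astype(int)
roi=np.zeros(f.shape[:2],bool); roi[180:235,285:340]=1
g=roi&(abs(hsv[...,0]-70)<20)&(hsv[...,1]>80)
print("V hist",np.histogram(hsv[...,2][g],bins=10))
for t in (0,60,70):
    m=(g&(hsv[...,2]>t)).astype(np.uint8)
    ys,xs=np.nonzero(m); r=cv2.minAreaRect(np.c_[xs,ys].astype(np.float32)); print(t,len(xs),r)
    P=np.array([ray("top",p,155)[:2] for p in cv2.boxPoints(r)]); print(P.round(),P.mean(0))
# rail
roi=np.zeros(f.shape[:2],bool); roi[170:215,275:322]=1
m=roi&(hsv[...,2]<75)&(hsv[...,0]<25)&(hsv[...,1]>90)
ys,xs=np.nonzero(m); r=cv2.minAreaRect(np.c_[xs,ys].astype(np.float32)); print("rail",len(xs),r)
P=np.array([ray("top",p,75)[:2] for p in cv2.boxPoints(r)]); print(P.round(),P.mean(0))
# holder / print crop
a=f[195:240,425:500]; b=cv2.imread("pics/scene0.png")[150:225,195:250]
cv2.imwrite("pics/crop2.png",np.hstack([cv2.resize(a,None,fx=6,fy=6,interpolation=2),cv2.resize(b,(198,270),interpolation=2)]))
E
```

```text
V hist (array([ 8, 55, 54, 15,  3,  6,  6, 20, 87, 90]), array([22. , 27.6, 33.2, 38.8, 44.4, 50. , 55.6, 61.2, 66.8, 72.4, 78. ]))
0 344 ((312.3529052734375, 206.41177368164062), (8.460288047790527, 49.460140228271484), 49.398704528808594)
[[548. 167.]
 [624.  75.]
 [608.  62.]
 [532. 154.]] [577.7286568  114.16690282]
60 198 ((311.6188659667969, 204.13951110839844), (4.1163530349731445, 47.619991302490234), 49.57392501831055)
[[551. 163.]
 [624.  75.]
 [616.  68.]
 [543. 157.]] [583.24896245 115.83345193]
70 151 ((311.505859375, 203.9235382080078), (3.5793533325195312, 47.50776672363281), 49.398704528808594)
[[551. 163.]
 [624.  75.]
 [617.  69.]
 [544. 157.]] [583.77679574 116.09564598]
rail 160 ((298.2849426269531, 194.8377227783203), (3.463193655014038, 49.03407287597656), 49.843997955322266)
[[580. 203.]
 [660. 105.]
 [653.  99.]
 [573. 197.]] [616.84202982 151.16884321]
```

View pics/crop2.png

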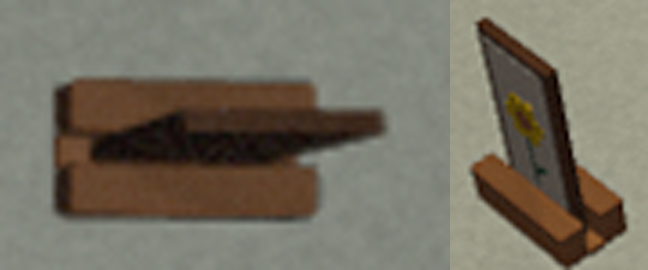

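The crop shows the print standing in the slot, its top edge running from crop (180,120) to (385,122). That puts it parallel to the holder with its far end to the right.

| Item | Measured |
|---|---|
| Panel top | (583,116) |
| Stand yaw | +39.7° |
| Strip yaw | −10.3° |
| Turn needed | −50° |

The stand's centre is already near the strip line. I'm moving above the panel now.

Emit:
carry_out:
  increments:
    - [-0.0452, -0.0294, -0.003, 0, 0, 0]
    - [-0.0452, -0.0294, -0.003, 0, 0, 0]
    - [-0.0452, -0.0294, -0.003, 0, 0, 0]
    - [-0.0452, -0.0294, -0.003, 0, 0, 0]
    - [-0.0452, -0.0294, -0.003, 0, 0, 0]
    - [-0.0452, -0.0294, -0.003, 0, 0, 0]
    - [-0.0452, -0.0294, -0.003, 0, 0, 0]
    - [-0.0452, -0.0294, -0.003, 0, 0, 0]
    - [-0.0452, -0.0294, -0.003, 0, 0, 0]
    - [-0.0452, -0.0294, -0.003, 0, 0, 0]
    - [-0.0452, -0.0294, -0.003, 0, 0, 0]
  fingers: 0.094

```text
clock: 1.48
tcp_pos: [583.9, 115.1, 238.1]
orientation: [[-0.927, 0.375, -0.001], [0.375, 0.927, 0.0], [0.001, -0.0, -1.0]]
wrist_force: [0.9, 0.9, 0.7]
grip_width: 94.3
gripper_force: 0.0
```

Emit:
carry_out:
  increments:
    - [0, 0, 0, 0, 0, 9.4]
    - [0, 0, 0, 0, 0, 9.4]
    - [0, 0, 0, 0, 0, 9.4]
    - [0, 0, 0, 0, 0, 0]

```text
clock: 1.98
tcp_pos: [583.1, 116.6, 238.0]
orientation: [[-0.642, 0.767, -0.001], [0.767, 0.642, -0.0], [0.001, -0.001, -1.0]]
wrist_force: [0.0, 0.2, 0.5]
grip_width: 93.8
gripper_force: 0.0
```

```bash
python3 - <<'E'
from h import *
s=ctrl.sense(); c=ctrl.get_calibration("wrist"); f=ctrl.grab_frame("wrist"); cv2.imwrite("pics/w1.png",f[:,:,::-1])
print(s['tcp_pos'],s['orientation'],s['joint_pos'],c)
for X in [(583,116,156),(551+37-5,116,156)]: print(proj("wrist",X,c))
print(proj("wrist",(543+4,160,156),c),proj("wrist",(620,72,156),c))
E
```

```text
[583.05809812 116.61087434 237.95957723] [[-6.41660158e-01  7.66988552e-01 -8.96321598e-04]
 [ 7.66988879e-01  6.41660392e-01 -3.39811247e-05]
 [ 5.49070934e-04 -7.09273032e-04 -9.99999598e-01]] [ 3.94635913e-01  5.24696659e+00  9.57562463e+01 -1.62276606e-03
  7.90481548e+01 -3.95207984e+01] {'camera_matrix': array([[370.09675063,   0.        , 321.38290674],
       [  0.        , 370.09675063, 231.59007615],
       [  0.        ,   0.        ,   1.        ]]), 'R': array([[ 7.66698144e-01,  6.42007335e-01, -7.33312395e-04],
       [ 6.16586816e-01, -7.36021251e-01,  2.79451993e-01],
       [ 1.78870496e-01, -2.14707475e-01, -9.60159386e-01]]), 't': array([-522.41522929, -312.90034879,  344.79942053])}
[319.93732236 238.04516976]
[319.93732236 238.04516976]
[320.77505767 160.29731379] [320.16955613 308.02197832]
```

View pics/w1.png

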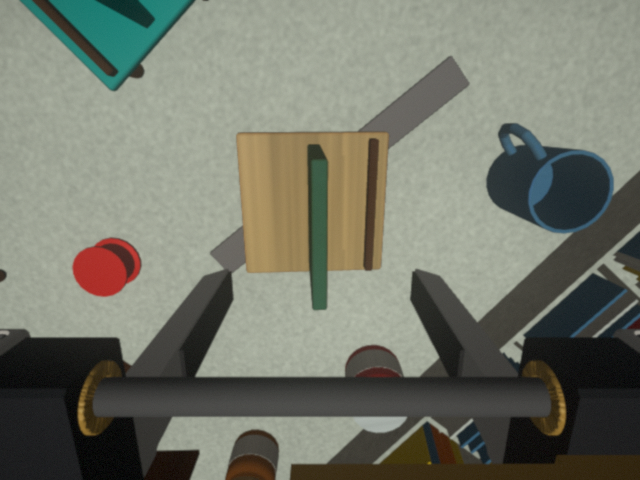

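The wrist view shows the panel's top edge running from (318,160) to (320,308), as predicted, with the rail on the right at (372,205). I'll descend and grip.

Emit:
carry_out:
  increments:
    - [0, 0, 0.04, 0, 0, 0]
    - [0, 0, 0.04, 0, 0, 0]
    - [0, 0, 0.035, 0, 0, 0]
    - [0, 0, 0, 0, 0, 0]

```text
clock: 2.52
tcp_pos: [580.8, 116.7, 120.2]
orientation: [[-0.642, 0.767, -0.007], [0.767, 0.642, -0.0], [0.004, -0.005, -1.0]]
wrist_force: [-0.4, 0.7, -0.1]
grip_width: 94.0
gripper_force: 0.0
```

Emit:
carry_out:
  increments:
    - [0, 0, 0, 0, 0, 0]
    - [0, 0, 0, 0, 0, 0]
    - [0, 0, 0, 0, 0, 0]
    - [0, 0, 0, 0, 0, 0]
    - [0, 0, 0, 0, 0, 0]
    - [0, 0, 0, 0, 0, 0]
  fingers: 0.005

```text
clock: 3.28
tcp_pos: [583.3, 116.7, 123.5]
orientation: [[-0.64, 0.768, 0.0], [0.768, 0.64, 0.0], [0.0, 0.0, -1.0]]
wrist_force: [0.0, 0.3, -0.1]
grip_width: 37.7
gripper_force: 0.0
```

Emit:
carry_out:
  increments:
    - [0, 0, 0, 0, 0, 0]
    - [0, 0, 0, 0, 0, 0]
    - [0, 0, 0, 0, 0, 0]
    - [0, 0, 0, 0, 0, 0]
  fingers: 0.005

```text
clock: 3.78
tcp_pos: [583.1, 117.1, 123.8]
orientation: [[-0.64, 0.768, -0.001], [0.768, 0.64, 0.001], [0.001, -0.0, -1.0]]
wrist_force: [-2.3, 2.5, 4.3]
grip_width: 12.6
gripper_force: 29.9
```

Emit:
carry_out:
  increments:
    - [0, 0, 0, 0, 0, 5]
    - [0, 0, 0, 0, 0, 5]
    - [0, 0, 0, 0, 0, 5]
    - [0, 0, 0, 0, 0, 5]
    - [0, 0, 0, 0, 0, 5]
    - [0, 0, 0, 0, 0, 5]
    - [0, 0, 0, 0, 0, 5]
    - [0, 0, 0, 0, 0, 5]
    - [0, 0, 0, 0, 0, 5]
    - [0, 0, 0, 0, 0, 5]
    - [0, 0, 0, 0, 0, 0]

```text
clock: 5.15
tcp_pos: [581.9, 116.6, 121.1]
orientation: [[0.176, 0.984, -0.003], [0.984, -0.176, 0.0], [-0.001, -0.003, -1.0]]
wrist_force: [-0.1, -0.6, -8.5]
grip_width: 11.8
gripper_force: 30.0
```

```bash
python3 - <<'E'
from h import *
a=ctrl.grab_frame("scene")[200:350,240:400]; b=ctrl.grab_frame("top")[140:290,230:390]
cv2.imwrite("pics/s2.png",np.hstack([cv2.resize(x,(400,375),interpolation=2) for x in (a,b)])[:,:,::-1])
s=ctrl.sense();print(s['clock'],s['tcp_pos'],s['wrist_force'],s['grip_width'],s['gripper_force'])
E
```

```text
5.25 [582.42882254 116.64226986 121.94206589] [ 0.49537378 -0.36781859 -7.78657925] 11.911545602192586 29.996132254600525
```

View pics/s2.png

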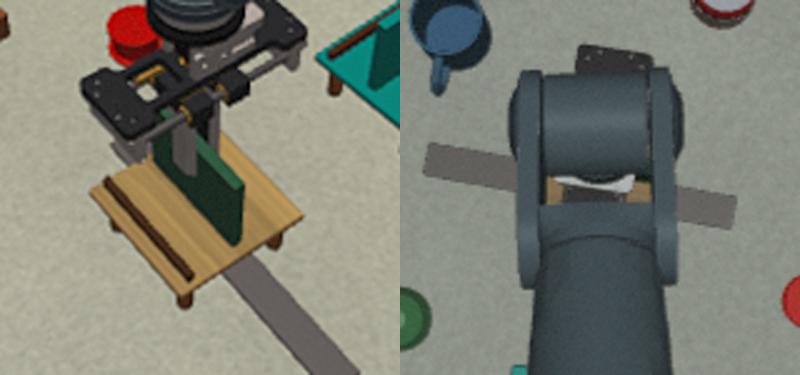

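The stand is now square, hanging in the grip (about 8 N) with the strip running between its feet. I'll shift it 12 mm towards the robot, back onto the strip line, while lowering.

Emit:
carry_out:
  increments:
    - [0, -0.004, 0, 0, 0, 0]
    - [0, -0.004, 0.001, 0, 0, 0]
    - [0, -0.004, 0.001, 0, 0, 0]
    - [0, 0, 0.001, 0, 0, 0]
    - [0, 0, 0.001, 0, 0, 0]
    - [0, 0, 0, 0, 0, 0]

```text
clock: 6.0
tcp_pos: [571.6, 118.7, 119.4]
orientation: [[0.177, 0.984, 0.0], [0.984, -0.177, -0.0], [-0.0, 0.0, -1.0]]
wrist_force: [-0.5, -0.5, -7.2]
grip_width: 12.0
gripper_force: 30.0
```

Emit:
carry_out:
  increments:
    - [0, 0, 0.001, 0, 0, 0]
    - [0, 0, 0.001, 0, 0, 0]
    - [0, 0, 0, 0, 0, 0]

```text
clock: 6.38
tcp_pos: [571.6, 118.8, 117.4]
orientation: [[0.177, 0.984, 0.0], [0.984, -0.177, 0.0], [0.0, 0.0, -1.0]]
wrist_force: [0.4, -0.1, -8.1]
grip_width: 11.9
gripper_force: 30.0
```

Emit:
carry_out:
  increments:
    - [0, 0, 0.001, 0, 0, 0]
    - [0, 0, 0.001, 0, 0, 0]
    - [0, 0, 0, 0, 0, 0]

```text
clock: 6.75
tcp_pos: [571.9, 118.6, 116.9]
orientation: [[0.177, 0.984, 0.001], [0.984, -0.177, -0.0], [-0.0, 0.001, -1.0]]
wrist_force: [-4.5, -2.5, 5.1]
grip_width: 11.5
gripper_force: 30.0
```

It has touched down. I'll open and rise.

Emit:
carry_out:
  increments:
    - [0, 0, 0, 0, 0, 0]
    - [0, 0, 0, 0, 0, 0]
    - [0, 0, 0, 0, 0, 0]
    - [0, 0, -0.04, 0, 0, 0]
    - [0, 0, -0.05, 0, 0, 0]
    - [0, 0, -0.05, 0, 0, 0]
    - [0, 0, 0, 0, 0, 0]
  fingers: 0.06

```text
clock: 7.62
tcp_pos: [574.3, 119.0, 261.1]
orientation: [[0.177, 0.984, 0.01], [0.984, -0.177, 0.0], [0.002, 0.01, -1.0]]
wrist_force: [0.9, 0.7, -0.9]
grip_width: 60.2
gripper_force: 0.0
```

```bash
python3 - <<'E'
from h import *
s=ctrl.sense(); c=ctrl.get_calibration("wrist"); f=ctrl.grab_frame("wrist"); cv2.imwrite("pics/w2.png",f[:,:,::-1]); g=ctrl.grab_frame("scene"); cv2.imwrite("pics/s3.png",g[:,:,::-1])
print(s['clock'],s['tcp_pos'],s['orientation'].round(3).tolist(),s['joint_pos'].round(1))
hsv=cv2.cvtColor(f,cv2.COLOR_RGB2HSV).astype(int)
m=((abs(hsv[...,0]-70)<20)&(hsv[...,1]>80)).astype(np.uint8); m[330:]=0
n,l,st,ce=cv2.connectedComponentsWithStats(m); i=1+np.argmax(st[1:,4]); print(st[i])
ys,xs=np.nonzero(l==i); r=cv2.minAreaRect(np.c_[xs,ys].astype(np.float32))
P=np.array([ray("wrist",p,150,c)[:2] for p in cv2.boxPoints(r)]); print(P.round(1).tolist())
X=np.array([571.9,118.6]);ux=np.array([.984,-.177]);uy=np.array([.177,.984])
print([proj("wrist",(*(X+a*ux+b*uy),150),c).round() for a in(-6,6) for b in (-60,60)])
# feet in scene prediction
print([proj("scene",(*(X+a*ux+b*uy),0)).round() for a in(-52,52) for b in (-52,52)])
E
```

```text
7.625 [574.30508468 118.99124875 261.0614872 ] [[0.177, 0.984, 0.01], [0.984, -0.177, 0.0], [0.002, 0.01, -1.0]] [ 0.6  2.8 95.9  0.  80.7 10.8]
[    0   145   141   134 15495]
[[342.4, 223.8], [447.8, 209.9], [419.6, 107.2], [303.2, 122.4]]
[array([309., 296.]), array([308., 154.]), array([323., 296.]), array([323., 154.])]
[array([326., 270.]), array([353., 298.]), array([291., 291.]), array([318., 321.])]
```

View pics/w2.png

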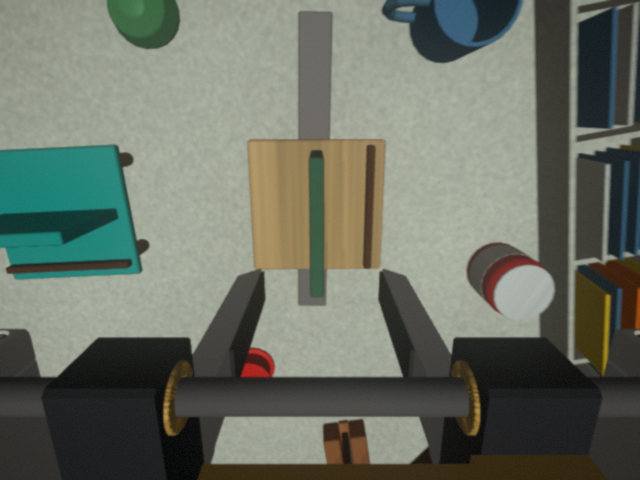

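The wrist view shows the panel (317,158)–(317,296) in line with the strip, whose centre is at about (315,75). The plate is centred over the strip and the rail is on the far side at (370,205), so the stand is square. Next is the print.

```bash
python3 - <<'E'
from h import *
L=ray("top",(455.2,215.3),166);R=ray("top",(489,215.3),166);print(L.round(),R.round(),(L+R)/2)
# slot ends
print("slot L/R floor",ray("top",(425+75/6,195+148/6),6).round(), "holder top corners",ray("top",(425+72/6,195+80/6),35).round(),ray("top",(425+316/6,195+80/6),35).round(),ray("top",(425+316/6,195+215/6),35).round(),ray("top",(425+72/6,195+215/6),35).round())
# scene: print top edge ends from crop2: far-left (483,20)... right (555,70); crop scale 198/55=3.6, origin (195,150), offset x 450
for p in [(485,20),(556,70)]: print("scene",ray("scene",(195+(p[0]-450)/3.6,150+p[1]/3.6),166).round())
E
```

```text
[ 548. -226.  166.] [ 547. -307.  166.] [ 547.47193274 -266.32388851  166.        ]
slot L/R floor [ 550. -221.    6.] holder top corners [ 579. -214.   35.] [ 576. -322.   35.] [ 517. -320.   35.] [ 519. -212.   35.]
scene [ 544. -305.  166.]
scene [ 545. -228.  166.]
```

Emit:
carry_out:
  increments:
    - [-0.0479, 0.0054, 0, 0, 0, 0]
    - [-0.0479, 0.0054, 0, 0, 0, 0]
    - [-0.0479, 0.0054, 0, 0, 0, 0]
    - [-0.0479, 0.0054, 0, 0, 0, 0]
    - [-0.0479, 0.0054, 0, 0, 0, 0]
    - [-0.0479, 0.0054, 0, 0, 0, 0]
    - [-0.0479, 0.0054, 0, 0, 0, 0]
    - [-0.0479, 0.0054, 0, 0, 0, 0]
    - [0, 0, 0, 0, 0, -9]
    - [0, 0, 0, 0, 0, 0]
    - [0, 0, 0, 0, 0, 0]
  fingers: 0.07

```text
clock: 9.1
tcp_pos: [545.9, -265.2, 254.1]
orientation: [[0.022, 1.0, -0.002], [1.0, -0.022, 0.001], [0.001, -0.002, -1.0]]
wrist_force: [1.1, -0.0, -0.6]
grip_width: 70.0
gripper_force: 0.0
```

```bash
python3 - <<'E'
from h import *
s=ctrl.sense(); c=ctrl.get_calibration("wrist"); f=ctrl.grab_frame("wrist"); cv2.imwrite("pics/w3.png",f[:,:,::-1])
print(s['clock'],s['tcp_pos'],s['orientation'].round(3).tolist(),s['joint_pos'].round(1))
print([proj("wrist",X,c).round() for X in [(548,-226,166),(547,-307,166)]])
E
```

```text
9.1 [ 545.87348187 -265.22619677  254.10697737] [[0.022, 1.0, -0.002], [1.0, -0.022, 0.001], [0.001, -0.002, -1.0]] [-36.6   6.3  92.9   0.   80.9 -35.3]
[array([322., 184.]), array([323., 287.])]
```

View pics/w3.png

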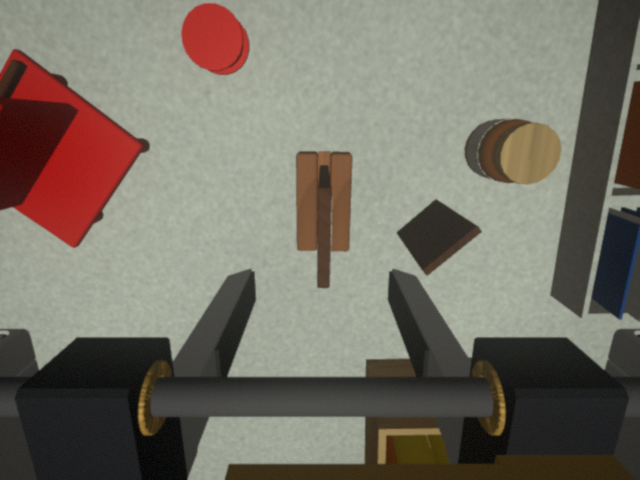

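The wrist view shows the print's top edge from (324,187) to (323,287), as predicted and well centred between the fingers. I'll descend and grip.

Emit:
carry_out:
  increments:
    - [0, 0, 0.045, 0, 0, 0]
    - [0, 0, 0.045, 0, 0, 0]
    - [0, 0, 0.036, 0, 0, 0]
    - [0, 0, 0, 0, 0, 0]

```text
clock: 9.65
tcp_pos: [544.3, -263.9, 126.1]
orientation: [[0.021, 1.0, -0.006], [1.0, -0.021, 0.004], [0.004, -0.006, -1.0]]
wrist_force: [0.3, 0.4, 0.9]
grip_width: 70.0
gripper_force: 0.0
```

Emit:
carry_out:
  increments:
    - [0, 0, 0, 0, 0, 0]
    - [0, 0, 0, 0, 0, 0]
    - [0, 0, 0, 0, 0, 0]
    - [0, 0, 0, 0, 0, 0]
    - [0, 0, 0, 0, 0, 0]
    - [0, 0, 0, 0, 0, 0]
    - [0, 0, 0, 0, 0, 0]
    - [0, 0, 0, 0, 0, 0]
  fingers: 0.004

```text
clock: 10.65
tcp_pos: [546.2, -266.0, 129.4]
orientation: [[0.021, 1.0, -0.0], [1.0, -0.021, 0.0], [0.0, -0.0, -1.0]]
wrist_force: [-0.6, -0.4, -0.4]
grip_width: 9.5
gripper_force: 30.0
```

Emit:
carry_out:
  increments:
    - [0, 0, -0.01, 0, 0, 0]
    - [0, 0, -0.03, 0, 0, 0]
    - [0, 0, -0.045, 0, 0, 0]
    - [0, 0, -0.045, 0, 0, 0]
    - [0, 0, -0.04, 0, 0, 0]
    - [0, 0, 0, 0, 0, 0]

```text
clock: 11.4
tcp_pos: [547.6, -267.0, 304.4]
orientation: [[0.021, 1.0, 0.006], [1.0, -0.021, -0.005], [-0.005, 0.006, -1.0]]
wrist_force: [0.9, -0.2, 0.5]
grip_width: 9.5
gripper_force: 30.0
```

Emit:
carry_out:
  increments:
    - [0.0481, 0.0026, 0, 0, 0, 0]
    - [0.0481, 0.0026, 0, 0, 0, 0]
    - [0.0481, 0.0026, 0, 0, 0, 0]
    - [0.0481, 0.0026, 0, 0, 0, 0]
    - [0.0481, 0.0026, 0, 0, 0, 0]
    - [0.0481, 0.0026, 0, 0, 0, 0]
    - [0.0481, 0.0026, 0, 0, 0, 0]
    - [0.0481, 0.0026, 0, 0, 0, 0]
    - [0, 0, 0, 0, 0, 9]
    - [0, 0, 0, -8.5, 0, 0]
    - [0, 0, 0, -8.5, 0, 0]
    - [0, 0, 0, 0, 0, 0]

```text
clock: 12.9
tcp_pos: [572.2, 118.8, 296.5]
orientation: [[0.176, 0.943, 0.282], [0.984, -0.168, -0.051], [-0.001, 0.287, -0.958]]
wrist_force: [-0.5, -0.5, -1.9]
grip_width: 9.6
gripper_force: 30.0
```

Emit:
carry_out:
  increments:
    - [0, 0, 0, 0, 0, 0]
    - [0, 0, 0, 0, 0, 0]

```text
clock: 13.15
tcp_pos: [575.8, 117.9, 299.5]
orientation: [[0.178, 0.941, 0.287], [0.984, -0.17, -0.052], [-0.0, 0.292, -0.957]]
wrist_force: [-0.0, -0.2, -1.2]
grip_width: 9.9
gripper_force: 30.0
```

```bash
python3 - <<'E'
from h import *
s=ctrl.sense(); f=ctrl.grab_frame("scene")[150:350,230:430]; c=ctrl.get_calibration("wrist"); w=ctrl.grab_frame("wrist")
T=s['tcp_pos'];O=s['orientation'];print(s['clock'],T.round(1),O.round(3).tolist(),s['joint_pos'].round(1),s['grip_width'],s['wrist_force'])
# desired TCP in world and shift in tool axes
C=np.array([571.5,118.8,0]);ux=np.array([.984,-.177,0]);th=np.radians(17)
foot=C+40*ux+[0,0,61.5]; tgt=foot+123.4*(-np.sin(th)*ux+np.array([0,0,np.cos(th)]))
print(tgt.round(1),(O.T@(tgt-T)).round(1)); print("foot now",(T+O[:,2]*123.4).round(1))
a=cv2.resize(f,(450,450),interpolation=2); b=cv2.resize(w,(350,450)) if 0 else cv2.resize(w[100:340,200:440],(350,450))
cv2.imwrite("pics/s4.png",np.hstack([a,b])[:,:,::-1])
E
```

```text
13.15 [575.8 117.9 299.5] [[0.178, 0.941, 0.287], [0.984, -0.17, -0.052], [-0.0, 0.292, -0.957]] [  2.3  -8.1 103.7  -3.9  67.8  13.5] 9.893525735732695 [-0.00353932 -0.20188808 -1.24313254]
[575.4 118.1 179.5] [ 1.000e-01 -3.540e+01  1.147e+02]
foot now [611.2 111.5 181.5]
```

View pics/s4.png

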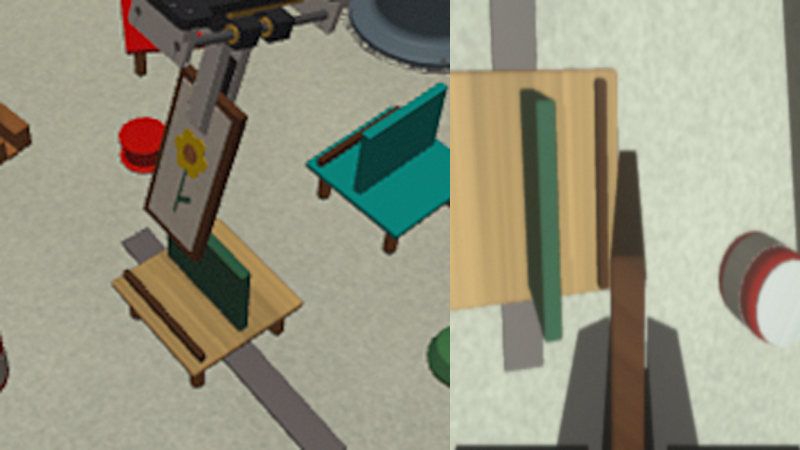

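The print is held with its picture facing out, tilted 17°, with its foot above the gap. I'll descend vertically and slow down near the ledge.

Emit:
carry_out:
  increments:
    - [0, -0.0065, 0.021, 0, 0, 0]
    - [0, -0.0065, 0.021, 0, 0, 0]
    - [0, -0.0065, 0.021, 0, 0, 0]
    - [0, -0.0065, 0.021, 0, 0, 0]
    - [0, -0.0064, 0.021, 0, 0, 0]
    - [0, 0, 0, 0, 0, 0]
    - [0, 0, 0, 0, 0, 0]

```text
clock: 14.12
tcp_pos: [575.6, 118.2, 190.7]
orientation: [[0.177, 0.941, 0.289], [0.984, -0.169, -0.052], [0.0, 0.294, -0.956]]
wrist_force: [0.2, 1.0, 0.8]
grip_width: 9.7
gripper_force: 30.0
```

Emit:
carry_out:
  increments:
    - [0, -0.0007, 0.0024, 0, 0, 0]
    - [0, -0.0007, 0.0024, 0, 0, 0]
    - [0, -0.0006, 0.0019, 0, 0, 0]
    - [0, 0, 0, 0, 0, 0]

```text
clock: 14.62
tcp_pos: [574.6, 118.3, 182.4]
orientation: [[0.177, 0.941, 0.287], [0.984, -0.169, -0.052], [-0.0, 0.292, -0.956]]
wrist_force: [-0.6, 0.1, -1.0]
grip_width: 10.1
gripper_force: 30.0
```

```bash
python3 - <<'E'
from h import *
s=ctrl.sense(); f=ctrl.grab_frame("scene")[170:350,240:400]
C=np.array([571.5,118.8,0]);ux=np.array([.984,-.177,0])
ft=s['tcp_pos']+s['orientation'][:,2]*123.4; print(s['clock'],ft.round(1),(ft-C)@ux,s['wrist_force'])
cv2.imwrite("pics/s5.png",cv2.resize(f,(640,600) if 0 else (640,560),interpolation=2)[:,:,::-1])
E
```

```text
14.625 [610.1 111.9  64.4] 39.21194192682296 [-0.6001137   0.13031546 -0.98224793]
```

View pics/s5.png

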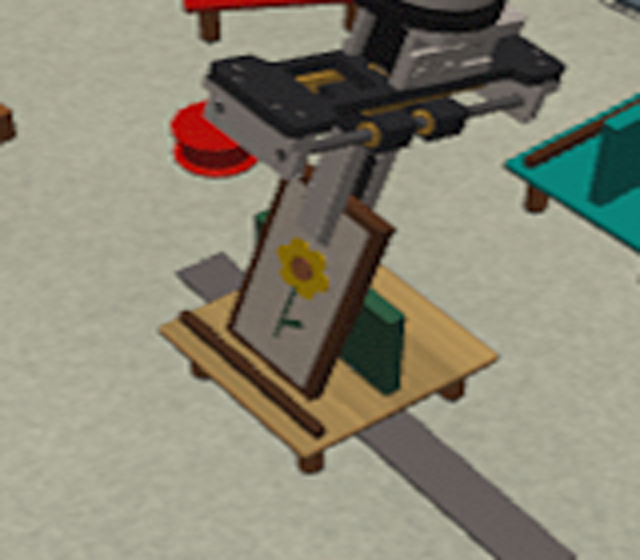

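The foot is behind the rail, about 3 mm above the ledge. I'll lower to contact.

Emit:
carry_out:
  increments:
    - [0, -0.0003, 0.001, 0, 0, 0]
    - [0, -0.0003, 0.001, 0, 0, 0]
    - [0, 0, 0, 0, 0, 0]
    - [0, 0, 0, 0, 0, 0]

```text
clock: 15.18
tcp_pos: [574.8, 118.3, 180.5]
orientation: [[0.177, 0.941, 0.288], [0.984, -0.169, -0.052], [0.0, 0.292, -0.956]]
wrist_force: [0.0, -0.4, -2.0]
grip_width: 9.8
gripper_force: 30.0
```

Emit:
carry_out:
  increments:
    - [0, -0.0003, 0.001, 0, 0, 0]
    - [0, 0, 0, 0, 0, 0]
    - [0, 0, 0, 0, 0, 0]

```text
clock: 15.55
tcp_pos: [574.8, 118.3, 179.5]
orientation: [[0.177, 0.941, 0.288], [0.984, -0.169, -0.052], [-0.0, 0.292, -0.956]]
wrist_force: [0.3, -0.2, -1.0]
grip_width: 9.7
gripper_force: 30.0
```

Emit:
carry_out:
  increments:
    - [0, -0.0003, 0.001, 0, 0, 0]
    - [0, -0.0003, 0.001, 0, 0, 0]
    - [0, 0, 0, 0, 0, 0]
    - [0, 0, 0, 0, 0, 0]

```text
clock: 16.05
tcp_pos: [575.3, 118.4, 178.9]
orientation: [[0.177, 0.941, 0.289], [0.984, -0.169, -0.052], [0.0, 0.293, -0.956]]
wrist_force: [-2.9, 0.3, 7.3]
grip_width: 9.8
gripper_force: 30.0
```

There is contact at about 8 N. I'll release, wait, and withdraw along the tool axis.

Emit:
carry_out:
  increments:
    - [0, 0, 0, 0, 0, 0]
    - [0, 0, 0, 0, 0, 0]
    - [0, 0, 0, 0, 0, 0]
    - [0, 0, 0, 0, 0, 0]
    - [0, 0, 0, 0, 0, 0]
    - [0, 0, 0, 0, 0, 0]
  fingers: 0.06

```text
clock: 16.8
tcp_pos: [574.8, 118.3, 177.3]
orientation: [[0.177, 0.941, 0.288], [0.984, -0.169, -0.052], [0.0, 0.292, -0.956]]
wrist_force: [-0.4, 0.6, 0.2]
grip_width: 59.2
gripper_force: 0.0
```

Emit:
carry_out:
  increments:
    - [0, 0, -0.02, 0, 0, 0]
    - [0, 0, -0.04, 0, 0, 0]
    - [0, 0, -0.05, 0, 0, 0]
    - [0, 0, -0.05, 0, 0, 0]
    - [0, 0, 0, 0, 0, 0]
    - [0, 0, 0, 0, 0, 0]

```text
clock: 17.55
tcp_pos: [528.5, 126.6, 329.5]
orientation: [[0.177, 0.942, 0.287], [0.984, -0.169, -0.052], [-0.0, 0.291, -0.957]]
wrist_force: [0.1, 0.0, 0.1]
grip_width: 60.1
gripper_force: 0.0
```

```bash
python3 - <<'E'
from h import *
s=ctrl.sense(); print(s['clock'],s['tcp_pos'],s['wrist_force'])
f=ctrl.grab_frame("scene")[170:350,240:400]; w=ctrl.grab_frame("wrist")
cv2.imwrite("pics/s6.png",np.hstack([cv2.resize(f,(400,450),interpolation=2),cv2.resize(w[50:410,160:480],(400,450))])[:,:,::-1])
E
```

```text
17.55 [528.49907688 126.57301832 329.53777962] [0.11337945 0.00757535 0.08788801]
```

View pics/s6.png

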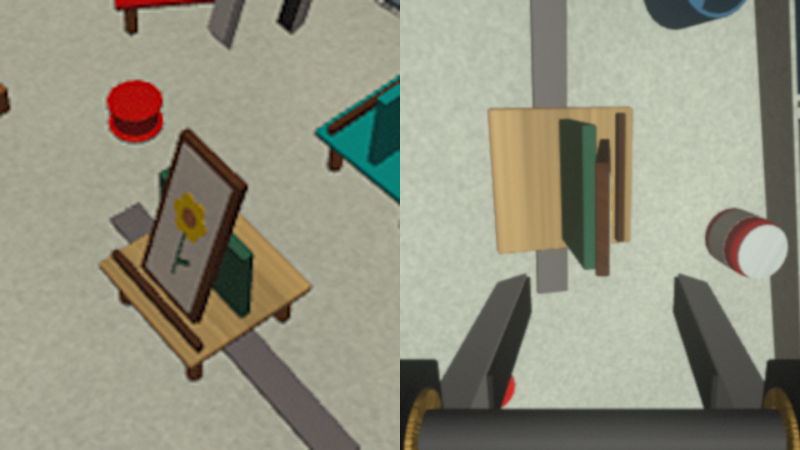

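The print leans on the panel at about 17°, foot behind the rail and picture out (left crop, 190,225). It is parallel to the panel and roughly mid-ledge. The stand is square over the strip and the gripper is clear, so I'm handing in.

```bash
python3 -c "
from workcell import ctrl
print(ctrl.finish_job())"
```

```text
the job is handed in; nothing more can be done
None
```

I turned the stand square over the strip, leaned the framed print on its ledge against the green panel with the picture out, and handed the job in at about 17.6 s; the judge's result was not shown.

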